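# Take the surface temperature of a ripening cheese

## Robot

A 6-joint arm with a two-finger parallel gripper is mounted at the origin on the work surface. World frame = base frame: x ahead of the robot, y to its left, z up, the work surface at z = 0. Lengths are in m, angles in rad, forces in N, time in s.
With the tool pointing down it reaches from about 0.25 to 0.775 m from the base axis. Payload 4 kg.
Tool frame: the origin (TCP) lies midway between the tips of the shut fingers; the grasp point (between the pads) lies 19 mm behind it; z points along the fingers, y is the line along which they close (so a half turn about z gives the same grasp; the last joint's range is limited). The gripper opens to 94 mm and grips with 3 to 60 N. Pads are 16 mm wide; open, the fingers measure 119 mm over their backs; the gripper's body (75 mm by 177 mm) begins 78 mm behind the grasp point.
Start: joints at [-1.336, 0.087, 1.371, -0, 1.684, -0.103], TCP at [0.182, -0.519, 0.206] pointing down, gripper open.
Joint ranges: [-3.1, 3.1], [-0.76, 2.03], [0.27, 2.55], [-1.08, 4.22], [0.17, 2.65], [-2.57, 2.57]. Speed limits (rad/s): [2.79, 2.79, 3.14, 3.14, 3.14, 3.14].

## Interface

Orientations are given as [roll, pitch, yaw] about the fixed x, y, z axes, in that order (R = Rz(yaw) Ry(pitch) Rx(roll)).
In Python, from bench import robot gives the robot as it stands. The module is installed in compiled form; this text tells all that it offers.
- The arm moves only by the tool arm_command, never from a script. Its argument "targets" is a list of rows, each a list of 4 numbers: the shift along the world's x, y, z as a fraction of full scale, then the turn about the world's z as a fraction of full scale. A call has 1 to 8 rows; each row is the pose to reach, as a shift and turn from the pose commanded when the call began; what a row does not reach only later rows make up. Full scale, the value 1, is 0.5 m for a shift and 120 degrees for a turn. A row lasts 1/12 s, in which the tool goes at most 41.7 mm and 7.16 degrees, less where a joint would pass 70% of its speed; a pose out of reach is approached as far as the arm can. A call with a number of a shift or a turn outside -1 to 1 is refused whole. A call with a gripper value outside its range is refused whole. "claw" is the closure, from 0 (fully open) to 1 (shut), set as the call begins (left out, the last holds). The fingers move at their own pace and stop on an object; the grip force is fixed at half the most. Time passes only in rows, so rows that repeat a pose let the fingers close. It gives the time, the measured TCP pose, the force, the opening and the grip force at its end, in the units of the state.
- robot.get_obs(): the state, without advancing time (a new reading comes with each control period).
- robot.snapshot(name): name is "scene" or "top"; returns the picture (400x640x3 uint8, red, green, blue); there is no depth.
- robot.camera_info(name): a dict with "vfov" (degrees; the focal length in pixels is half the picture's height over the tangent of half this angle, whatever the lens; pixels are square), "cx", "cy" (the principal point, pixels), "extrinsics" (4x4, takes a point from camera to world coordinates). Camera axes: x right, y up, looking along -z (the intrinsics and any distortion apply to the point x, -y, -z); pixel columns grow to the right and rows downward; lengths in m; the calibration is good to about 2 mm. A picture is of the moment at which its call begins. camera_info takes no time and is no camera call.
- robot.close_job(): hands the job in; it is judged then, once.
The state is a dict: "time": time; "joint_positions": joint angles; "qvel": joint speeds; "joint_torque": joint torques, N m; "tool_pos": TCP position; "ee_rot": TCP orientation; "wrist_force": force on the tool from outside, world axes, zero at the start; "wrist_torque": the same for the moment, N m; "width": finger opening in m; "finger_force": force on a finger pad.
Only numpy, scipy, OpenCV 4.12 (cv2) and the standard library are available. Lean on these libraries where they do the work, as an engineer would, in place of code of your own. Each camera call takes 0.05 s, during which the arm holds its last target. There are 200 camera calls.

## Task

Take the contact thermometer out of its holder and set its sprung tip squarely on the middle of the flat face of the cheese in the tilted case, pressed in about half way, and hold it still there for two seconds without bruising the cheese. Then stand the thermometer back in its holder and lower the case's cover gently until it is fully shut. Leave the other cheeses and things as they stand.

Things in the scene. Friction and masses are not known exactly. Their poses are not given: they have to be found in the camera images.
- case: Wooden ripening case, fixed: a square open tray, 150 x 150 mm outside, 70 mm deep, 10 mm walls, leaning at 35 degrees on a 170 x 160 mm base. Its low side is at -x of its frame (the robot's right, roughly). Origin: centre of the base's underside, z up. In it, on the sloping floor, lies one pale round cheese 86 mm across, its flat face parallel to that floor.
- board: Sloping floor of the case. Origin: its centre, right under the middle of the cheese; z: the floor's normal, 35 degrees from vertical, leaning to the case's -x; x: up the slope. The cheese's face lies 26 to 40 mm from the floor along z: cheeses differ and this is not measured, it must be felt. The cheese does not give. The walls' rim is 52 mm from the floor along z.
- cover (a joint): Hinge angle of the case's cover, a wooden frame with a clear pane, 150 x 150 x 8 mm, with a 40 mm wide tab standing out 20 mm at its free edge. 0 = shut, flat on the case's rim; about 2.0 = upright over the high side, as at the start; stop at 2.25. The hinge is stiff: the cover stays where it is left and takes 2 to 3 N at the free edge to turn.
- cover_hinge (a point): Middle of the cover's hinge axis, which runs along the case's y axis at the upper rim, about 155 mm above the table, in the middle of the cover's thickness. Its axes turn with the cover: the cover extends 150 mm (170 with the tab) from it along -x, and z is the normal of its outer side (away from the cheese when shut).
- thermometer: Contact thermometer: white upright handset, 32 x 32 mm in section, 115 mm high; under it a steel stem of radius 8 mm and a sprung steel tip. 120 to 210 g. Stands in the holder at the start. Origin: centre of the handset's underside; z up along the handset. The end of the tip is 50 mm under the origin when not pressed.
- tip (a joint): How far the thermometer's sprung tip is pressed in, 0 (free) to 0.012 m (fully in). Its spring takes 1 N to start and 5.8 N fully in (400 N/m).
- tip_end (a point): Centre of the tip's flat end, a disc 20 mm across.
- holder: Grey holder of the thermometer, fixed. Origin: centre of its underside. A pocket 40 x 40 mm goes from its top at 85 mm down to a ledge at 60 mm on which the handset stands; in the ledge a 26 x 26 mm well goes down to the table for stem and tip. Outside 56 x 56 mm; foot 90 x 80 mm, 6 mm high.
- crottin: Bystander, to be left alone: small grey goat cheese, 58 mm across, 36 mm high. Origin: centre of its underside.
- pyramid: Bystander, to be left alone: dark grey cone-shaped cheese with a flat top, 72 mm wide, 55 mm high. Origin: centre of its underside.
- log: Bystander, to be left alone: grey cheese log lying on the table, 44 mm thick, 130 mm long along its y axis. Origin: centre of its underside.
- brush: Bystander, to be left alone: rind brush lying on the table. Origin: centre of its underside.
- jar: Bystander, to be left alone: jar with lid, 64 mm across, 80 mm high. Origin: centre of its underside.
- bowl: Bystander, to be left alone: white bowl, 100 mm across, 45 mm high. Origin: centre of its underside.
- tomme: Bystander, to be left alone: flat pale cheese, 112 mm across, 46 mm high. Origin: centre of its underside.
There are look-alikes about, which are no part of the job. What is shaped like the thermometer but purple is not meant. What is shaped like the holder but brown is not meant.

How it is judged:
On the way:
1. the held thermometer's tip, pressed in 3 to 10 mm, rests on the cheese within 15 mm of its middle along each slope axis, square to it within 0.2 rad, still for 1.5 s (value of joint tip between 0.003 and 0.01 m and contact force between thermometer and case above 0.5 N and contact force between the fingers and thermometer above 1 N and x of tip_end in the frame of board between -0.015 and 0.015 m and y of tip_end in the frame of board between -0.015 and 0.015 m and z of tip_end in the frame of board between 0.022 and 0.045 m and angle between the z axis of thermometer and the z axis of board, either way round below 0.2 rad and linear speed of thermometer below 0.02 m/s and angular speed of thermometer below 0.2 rad/s), for 1.5 s.
At the end, for the whole second after the job is handed in: The thermometer stands upright at rest on its holder's ledge, its origin within 9 mm of the holder's axis and 54 to 66 mm above the table, tilted less than 0.12 rad, and the cover is shut to within 0.05 rad (horizontal distance between thermometer and holder below 0.009 m and height (world z) of thermometer between 0.054 and 0.066 m and angle between thermometer's own z axis and vertical below 0.12 rad and linear speed of thermometer below 0.02 m/s and value of joint cover below 0.05 rad); the robot touches nothing.
It fails at once if the cheese bruised or the case struck: the thermometer pushes on the case or what it carries with more than 15 N (contact force between thermometer and case above 15 N).
It fails at once if the cover slammed: it turns towards shut faster than 2.5 rad/s (velocity of joint cover below -2.5 rad/s).
It fails at once if a bystander moved by more than 30 mm (distance of any of crottin, pyramid, log, brush, jar, bowl, tomme from where it was at the start of the episode above 0.03 m).
It also fails if it takes over 72 s, if anything falls off the work surface, if the arm or the gripper's body presses on something with over 40 N, if the wrist force passes 120 N, or if a joint passes its speed limit or range.

## Working session

There is one attempt and no reset: what is moved stays moved. The work goes in short steps, Python scripts to look and compute and a tool call to move; the robot and the scene stay as the last step left them, time stands still between calls to the robot, and variables do not carry over. Pictures are saved under pics/ and viewed, at most 10 in all, crops included, and the job is handed in when it is done.

Besides the shell and the picture viewer there is one more tool, called after "Call:" by a JSON object that holds its "api" and its "payload", one argument or row to a line. arm_command: Moves the arm, as the interface text tells. Shift numbers are shares of 0.5 m and turn numbers shares of 120 degrees, none past 1 either way. Its arguments: {"type":"object","properties":{"targets":{"type":"array"},"claw":{"type":"number"}},"required":["targets"]}

```bash
mkdir -p pics; ls
python3 - <<'E'
from bench import robot
import cv2,numpy as np
np.set_printoptions(precision=4,suppress=True)
print(robot.get_obs())
for n in("scene","top"):
    cv2.imwrite(f"pics/{n}0.png",robot.snapshot(n)[:,:,::-1]); print(n,robot.camera_info(n))
E
```

```text
pics
{'time': 0.0, 'joint_positions': array([-1.3361,  0.0879,  1.3722, -0.0001,  1.6836, -0.1031]), 'qvel': array([ 0.0014,  0.0014, -0.0005,  0.0001,  0.0014,  0.0013]), 'joint_torque': array([ -0.001 , -34.018 , -30.2426,   0.0717,   0.0329,  -0.0002]), 'tool_pos': array([ 0.1821, -0.5184,  0.2043]), 'ee_rot': array([-3.1394, -0.0002,  0.3378]), 'wrist_force': array([-0.1441, -0.0902, -0.2958]), 'wrist_torque': array([-0.0013, -0.003 ,  0.029 ]), 'finger_force': 0.0, 'width': 0.0941207480473666}
scene {'vfov': 55.86714232012833, 'cx': 320.08749243336234, 'cy': 197.43356555452417, 'extrinsics': array([[-0.8856, -0.2785,  0.3716,  0.9662],
       [ 0.4644, -0.5308,  0.709 ,  0.8477],
       [-0.0002,  0.8005,  0.5994,  0.8374],
       [ 0.    ,  0.    ,  0.    ,  1.    ]])}
top {'vfov': 51.998843169690346, 'cx': 319.47931053837175, 'cy': 198.316382120546, 'extrinsics': array([[-0.0126,  0.9829, -0.1836,  0.2829],
       [-0.9999, -0.0138, -0.005 , -0.0124],
       [-0.0074,  0.1835,  0.983 ,  1.3974],
       [ 0.    ,  0.    ,  0.    ,  1.    ]])}
```

View pics/scene0.png

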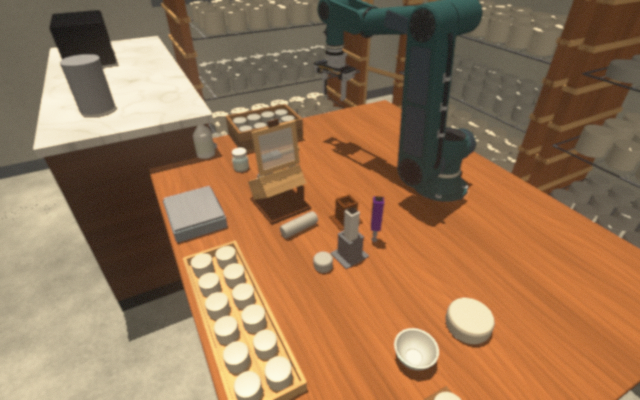

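View pics/top0.png

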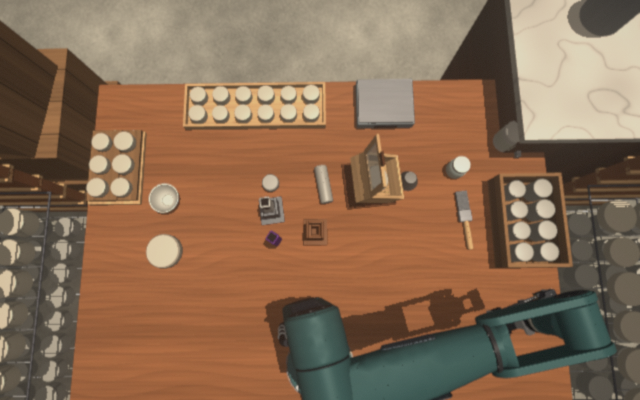

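Run:
```python
import cv2,numpy as np
a=cv2.imread("pics/scene0.png")[110:280,220:400]; b=cv2.imread("pics/top0.png")[130:260,250:430]
cv2.imwrite("pics/cs.png",cv2.resize(a,None,fx=4.4,fy=3.5) if 0 else cv2.resize(a,None,fx=3.5,fy=3.5,interpolation=cv2.INTER_CUBIC))
cv2.imwrite("pics/ct.png",cv2.resize(b,None,fx=4.4,fy=4.4,interpolation=cv2.INTER_CUBIC))
```

```text
(no output)
```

View pics/cs.png

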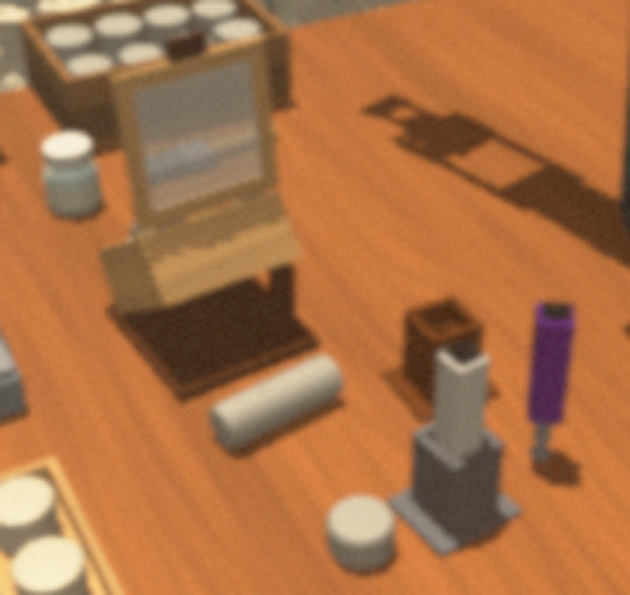

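View pics/ct.png

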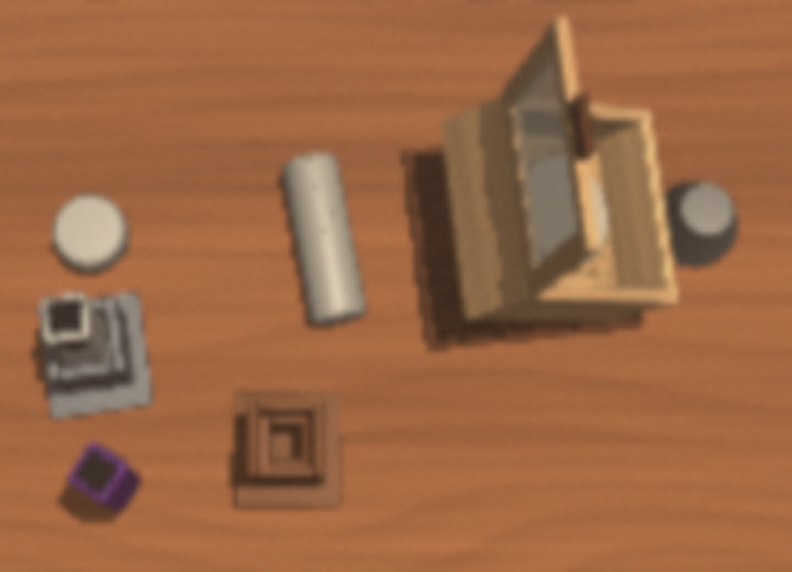

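```bash
cat > h.py <<'E'
from bench import robot
import numpy as np,cv2
np.set_printoptions(precision=4,suppress=True)
CI={n:robot.camera_info(n) for n in("scene","top")}
def T(p): return ("top",p[0]/4.4+250-.39,p[1]/4.4+130-.39)
def S(p): return ("scene",p[0]/3.5+220-.36,p[1]/3.5+110-.36)
def ray(n,u,v):
    c=CI[n]; f=200/np.tan(np.radians(c["vfov"]/2)); E=np.array(c["extrinsics"])
    d=E[:3,:3]@np.array([(u-c["cx"])/f,-(v-c["cy"])/f,-1]); return E[:3,3],d/np.linalg.norm(d)
def onz(q,z):
    o,d=ray(*q); return o+d*(z-o[2])/d[2]
def tri(*qs):
    A=np.zeros((3,3));b=np.zeros(3);R=[ray(*q) for q in qs]
    for o,d in R: P=np.eye(3)-np.outer(d,d);A+=P;b+=P@o
    x=np.linalg.solve(A,b); return x,1e3*max(np.linalg.norm((np.eye(3)-np.outer(d,d))@(x-o)) for o,d in R)
E
python3 - <<'E'
from h import *
print("foot z6",[onz(T(p),.006)[:2] for p in((50,415),(150,403),(140,293),(38,305))])
print("holder top z85",[onz(T(p),.085)[:2] for p in((48,383),(132,383))])
print("thermo top z175",[onz(T(p),.175)[:2] for p in((42,297),(86,292),(91,338),(45,344))])
for n,t,s in [("thermo top",(66,318),(463,355)),("thermo near-left",(42,297),(460,368)),("tab",(583,125),(187,45)),("cover+x",(562,17),(115,75)),("cover-x",(601,255),(270,42)),
 ("hinge+x",(508,98),(140,228)),("hinge-x",(530,265),(277,193)),("casehi+x",(446,118),(104,250)),("casehi-x",(470,318),(298,245)),("brown top",(284,445),(444,315)),("log+x end top",(312,157),(228,425)),("crottin top",(90,228),(360,520))]:
    print(n,*tri(T(t),S(s)))
print("low rim",[onz(T(p),.07) for p in((650,112),(676,300))])
E
```

```text
foot z6 [array([0.4566, 0.1955]), array([0.4649, 0.1179]), array([0.552, 0.126]), array([0.5436, 0.2061])]
holder top z85 [array([0.4704, 0.1855]), array([0.4695, 0.1238])]
thermo top z175 [array([0.5175, 0.1769]), array([0.5206, 0.1465]), array([0.4883, 0.1428]), array([0.4846, 0.1744])]
thermo top [0.5038 0.1599 0.1725] 0.9641750378193967
thermo near-left [0.5176 0.1764 0.1764] 0.40407602441364326
tab [ 0.5935 -0.1789  0.3191] 0.08223205037658474
cover+x [ 0.6659 -0.1695  0.311 ] 0.6083504600111008
cover-x [ 0.5122 -0.1877  0.3012] 3.113768853016017
hinge+x [ 0.662  -0.1519  0.1601] 2.138019122782822
hinge-x [ 0.5306 -0.1574  0.1605] 8.800473201385948
casehi+x [ 0.6781 -0.1211  0.1513] 31.511639920472323
casehi-x [ 0.5125 -0.125   0.1101] 2.7727081988211393
brown top [0.4252 0.0107 0.0844] 3.348400558459366
log+x end top [ 0.6507 -0.0081  0.0266] 4.71029985439433
crottin top [0.5989 0.1624 0.0328] 0.11883735601448044
low rim [array([ 0.6747, -0.2687,  0.07  ]), array([ 0.5287, -0.2812,  0.07  ])]
```

Call:
{"api": "arm_command", "payload": {
  "targets": [
    [0.24, 0.62, 0.1, 0.4],
    [0.24, 0.62, 0.1, 0.4],
    [0.24, 0.62, 0.1, 0.4],
    [0.24, 0.62, 0.1, 0.4],
    [0.24, 0.62, 0.1, 0.4],
    [0.24, 0.62, 0.1, 0.4],
    [0.24, 0.62, 0.1, 0.4],
    [0.24, 0.62, 0.1, 0.4]
  ],
  "claw": 0
}}

```text
time: 0.77
tool_pos: [0.3012, -0.2095, 0.255]
ee_rot: [-3.142, -0.0, 1.178]
wrist_force: [1.0, -0.4, -0.8]
width: 0.0938
finger_force: 0.0
```

Call:
{"api": "arm_command", "payload": {
  "targets": [
    [0.4, 0.74, 0.0, 0.238],
    [0.4, 0.74, 0.0, 0.238],
    [0.4, 0.74, 0.0, 0.238],
    [0.4, 0.74, 0.0, 0.238],
    [0.4, 0.74, 0.0, 0.238],
    [0.4, 0.74, 0.0, 0.238],
    [0.4, 0.74, 0.0, 0.238],
    [0.4, 0.74, 0.0, 0.238]
  ]
}}

```text
time: 1.43
tool_pos: [0.46, 0.0839, 0.2547]
ee_rot: [-3.141, 0.0, 1.675]
wrist_force: [0.8, -0.9, 1.0]
width: 0.0941
finger_force: 0.0
```

Call:
{"api": "arm_command", "payload": {
  "targets": [
    [0.087, 0.153, 0, 0],
    [0.087, 0.153, 0, 0],
    [0.087, 0.153, 0, 0],
    [0.087, 0.153, 0, 0]
  ]
}}

```text
time: 1.77
tool_pos: [0.5033, 0.16, 0.2532]
ee_rot: [-3.138, 0.0, 1.678]
wrist_force: [-1.5, -0.9, -0.0]
width: 0.0938
finger_force: 0.0
```

Call:
{"api": "arm_command", "payload": {
  "targets": [
    [0, 0, -0.08, 0],
    [0, 0, -0.16, 0],
    [0, 0, -0.22, 0],
    [0, 0, -0.255, 0],
    [0, 0, -0.264, 0],
    [0, 0, -0.264, 0]
  ]
}}

```text
time: 2.27
tool_pos: [0.5018, 0.1566, 0.1218]
ee_rot: [-3.138, 0.001, 1.672]
wrist_force: [0.0, -0.2, 0.1]
width: 0.0942
finger_force: 0.0
```

Call:
{"api": "arm_command", "payload": {
  "targets": [
    [0, 0, 0, 0],
    [0, 0, 0, 0],
    [0, 0, 0, 0],
    [0, 0, 0, 0],
    [0, 0, 0, 0],
    [0, 0, 0, 0],
    [0, 0, 0, 0],
    [0, 0, 0, 0]
  ],
  "claw": 1
}}

```text
time: 2.93
tool_pos: [0.5033, 0.1583, 0.1231]
ee_rot: [3.141, 0.0, 1.674]
wrist_force: [-0.0, 0.2, 0.0]
width: 0.0437
finger_force: 0.0
```

Call:
{"api": "arm_command", "payload": {
  "targets": [
    [0, 0, 0, 0],
    [0, 0, 0, 0],
    [0, 0, 0, 0],
    [0, 0, 0, 0]
  ]
}}

```text
time: 3.27
tool_pos: [0.5032, 0.1582, 0.123]
ee_rot: [-3.141, -0.0, 1.674]
wrist_force: [0.0, 1.3, 0.6]
width: 0.032
finger_force: 29.7
```

Call:
{"api": "arm_command", "payload": {
  "targets": [
    [0, 0, 0.02, 0],
    [0, 0, 0.04, 0],
    [0, 0, 0.06, 0],
    [0, 0, 0.08, 0],
    [0, 0, 0.1, 0],
    [0, 0, 0.102, 0],
    [0, 0, 0.102, 0]
  ]
}}

```text
time: 3.85
tool_pos: [0.504, 0.1583, 0.1756]
ee_rot: [3.139, -0.0, 1.674]
wrist_force: [0.1, 0.5, -1.1]
width: 0.0319
finger_force: 29.7
```

Run:
```python
from h import *
for n,(a,b,c,d) in {"scene":(150,290,300,420),"top":(150,260,220,360)}.items():
    im=robot.snapshot(n)[a:b,c:d]; cv2.imwrite(f"pics/{n}1.png",cv2.resize(im,None,fx=4,fy=4,interpolation=cv2.INTER_CUBIC)[:,:,::-1])
o=robot.get_obs();print(o["tool_pos"],o["wrist_force"],o["wrist_torque"])
```

```text
[0.5031 0.1582 0.1738] [-0.545  -0.1151 -1.9361] [ 0.0388 -0.1012  0.042 ]
```

View pics/scene1.png

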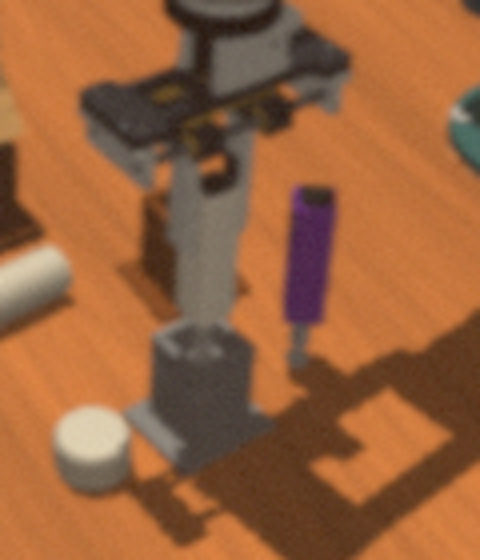

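Call:
{"api": "arm_command", "payload": {
  "targets": [
    [0.001, -0.01, 0, 0],
    [0.002, -0.02, 0, 0],
    [0.003, -0.03, 0, 0],
    [0.004, -0.038, 0, 0],
    [0.005, -0.047, -0.001, 0],
    [0.006, -0.056, -0.002, 0]
  ]
}}

```text
time: 4.45
tool_pos: [0.5058, 0.1307, 0.1731]
ee_rot: [-3.141, -0.002, 1.675]
wrist_force: [-1.4, 5.4, -1.3]
width: 0.0321
finger_force: 30.0
```

Call:
{"api": "arm_command", "payload": {
  "targets": [
    [0.002, -0.019, -0.003, 0],
    [0.004, -0.038, -0.006, 0],
    [0.005, -0.055, -0.012, 0],
    [0.007, -0.072, -0.02, 0],
    [0.008, -0.084, -0.026, 0],
    [0.009, -0.094, -0.032, 0],
    [0.009, -0.094, -0.032, 0]
  ]
}}

```text
time: 5.03
tool_pos: [0.5112, 0.0816, 0.1567]
ee_rot: [3.141, 0.002, 1.672]
wrist_force: [0.4, 2.4, -0.2]
width: 0.0316
finger_force: 30.0
```

Call:
{"api": "arm_command", "payload": {
  "targets": [
    [0, 0.006, 0.02, 0],
    [0, 0.012, 0.05, 0],
    [0, 0.012, 0.1, 0],
    [0, 0.012, 0.15, 0],
    [0, 0.012, 0.2, 0],
    [0, 0.012, 0.2, 0]
  ]
}}

```text
time: 5.53
tool_pos: [0.513, 0.0887, 0.263]
ee_rot: [3.132, 0.003, 1.674]
wrist_force: [-0.0, -0.1, -0.4]
width: 0.0317
finger_force: 30.0
```

Run:
```python
from h import *
im=robot.snapshot("scene")[90:230,300:420]; cv2.imwrite(f"pics/scene2.png",cv2.resize(im,None,fx=4,fy=4,interpolation=cv2.INTER_CUBIC)[:,:,::-1])
o=robot.get_obs();print(o["tool_pos"],o["wrist_force"],o["wrist_torque"])
im=robot.snapshot("top")[150:270,240:360]; cv2.imwrite(f"pics/top2.png",cv2.resize(im,None,fx=4,fy=4,interpolation=cv2.INTER_CUBIC)[:,:,::-1])
```

```text
[0.5122 0.0888 0.26  ] [-0.8604  0.2151 -1.3876] [-0.113  -0.0694  0.0388]
```

View pics/scene2.png

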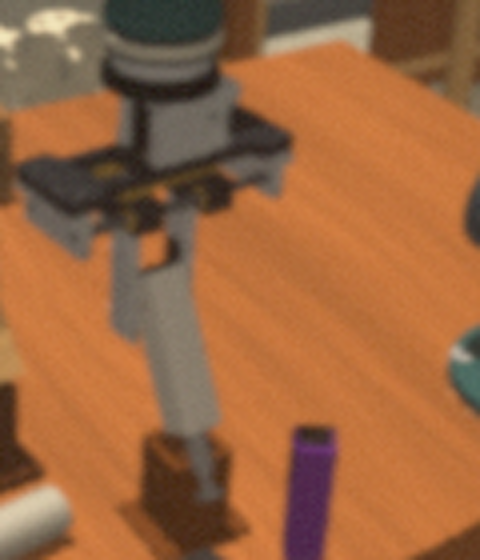

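Run:
```python
from h import *
g=np.array([.5122,.0888,.279]); n=np.array([.9945,.1045,0]); u=np.array([.1045,-.9945,0])
for p in((210,497),(205,480),(190,432),(165,268)):
    o,d=ray("scene",300+p[0]/4-.4,90+p[1]/4-.4); x=o+d*((g-o)@n)/(d@n); r=x-g
    print(p,x,"along u",r@u,"z",r[2],"ang",np.degrees(np.arctan2(-r@u,-r[2])),np.linalg.norm(r))
```

```text
(210, 497) [0.5046 0.1612 0.1638] along u -0.07280718512205203 z -0.11516858804846664 ang 32.300222521853975 0.13625326522814224
(205, 480) [0.5053 0.1546 0.1747] along u -0.06615510934722847 z -0.10428121327982465 ang 32.39069218325343 0.12349609946575425
(190, 432) [0.5073 0.1351 0.2046] along u -0.04653331253682261 z -0.07438225977457891 ang 32.029970540736485 0.08773925538157168
(165, 268) [0.5111 0.0993 0.3194] along u -0.010586701702626293 z 0.04041404812936733 ang 165.32086053189968 0.041777734348470395
```

Call:
{"api": "arm_command", "payload": {
  "targets": [
    [-0.26, -0.42, 0.05, 0],
    [-0.26, -0.42, 0.05, 0],
    [-0.26, -0.42, 0.05, 0],
    [-0.26, -0.42, 0.05, 0],
    [-0.26, -0.42, 0.05, 0],
    [-0.26, -0.42, 0.05, 0],
    [-0.25, -0.5, 0.05, 0],
    [-0.25, -0.58, 0.05, 0]
  ]
}}

```text
time: 6.3
tool_pos: [0.3842, -0.2021, 0.2803]
ee_rot: [-3.14, -0.0, 1.674]
wrist_force: [1.2, 0.8, -1.4]
width: 0.0316
finger_force: 30.0
```

Call:
{"api": "arm_command", "payload": {
  "targets": [
    [0.02, -0.23, 0, 0],
    [0.02, -0.23, 0, 0],
    [0.02, -0.23, 0, 0],
    [0.1, -0.235, 0, 0],
    [0.18, -0.24, 0, 0],
    [0.26, -0.245, 0, 0],
    [0.34, -0.245, 0, 0],
    [0.4, -0.245, 0, 0]
  ]
}}

```text
time: 6.97
tool_pos: [0.5874, -0.323, 0.2771]
ee_rot: [-3.136, -0.004, 1.674]
wrist_force: [-1.4, 0.4, -1.5]
width: 0.0316
finger_force: 30.0
```

Call:
{"api": "arm_command", "payload": {
  "targets": [
    [0.036, 0.026, -0.02, 0],
    [0.036, 0.026, -0.04, 0],
    [0.036, 0.026, -0.06, 0],
    [0.036, 0.026, -0.08, 0],
    [0.036, 0.026, -0.08, 0],
    [0.036, 0.026, -0.08, 0]
  ]
}}

```text
time: 7.47
tool_pos: [0.6022, -0.3107, 0.2409]
ee_rot: [-3.139, -0.001, 1.673]
wrist_force: [0.3, -0.1, -1.8]
width: 0.0319
finger_force: 30.0
```

Run:
```python
from h import *
o=robot.get_obs();print(o["tool_pos"],o["wrist_force"],o["wrist_torque"])
ims=[]
a=cv2.resize(robot.snapshot("scene")[90:220,220:340],None,fx=4.4,fy=4.4,interpolation=cv2.INTER_CUBIC)
b=cv2.resize(robot.snapshot("top")[130:220,340:430],None,fx=4.4,fy=4.4,interpolation=cv2.INTER_CUBIC)
cv2.imwrite("pics/p3.png",a[:,:,::-1]);cv2.imwrite("pics/t3.png",b[:,:,::-1])
```

```text
[ 0.6022 -0.3107  0.2409] [ 0.282  -0.1275 -1.8427] [-0.1392 -0.1211 -0.0579]
```

View pics/t3.png

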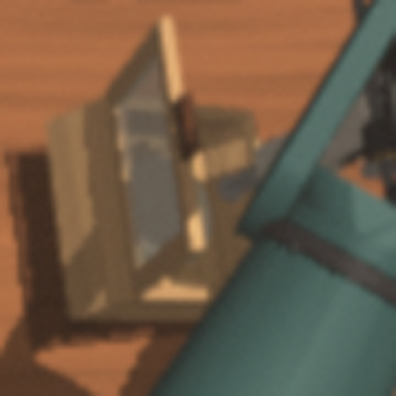

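Call:
{"api": "arm_command", "payload": {
  "targets": [
    [0.006, 0.01, -0.014, 0],
    [0.005, 0.02, -0.028, 0],
    [0.004, 0.03, -0.042, 0],
    [0.004, 0.038, -0.055, 0],
    [0.004, 0.046, -0.066, 0],
    [0.004, 0.046, -0.066, 0],
    [0.004, 0.046, -0.066, 0],
    [0.004, 0.046, -0.066, 0]
  ]
}}

```text
time: 8.23
tool_pos: [0.6059, -0.2874, 0.2093]
ee_rot: [3.141, 0.0, 1.674]
wrist_force: [0.1, -0.7, -2.1]
width: 0.0314
finger_force: 30.0
```

Run:
```python
from h import *
print(onz(("top",389.6,172.1),.147))
for i in range(4):
    im=robot.snapshot("scene"); o=robot.get_obs();print(o["tool_pos"],o["wrist_force"])
cv2.imwrite("pics/s4.png",cv2.resize(im[90:220,220:340],None,fx=4.4,fy=4.4,interpolation=cv2.INTER_CUBIC)[:,:,::-1])
```

```text
[ 0.597 -0.227  0.147]
[ 0.606  -0.2875  0.2096] [-0.6029  0.225  -2.0899]
[ 0.606  -0.2876  0.2097] [-0.1437  0.321  -1.6636]
[ 0.606  -0.2877  0.2097] [-0.4357  0.4562 -1.8887]
[ 0.606  -0.2877  0.2096] [ 0.4795  0.4149 -1.8268]
```

View pics/s4.png

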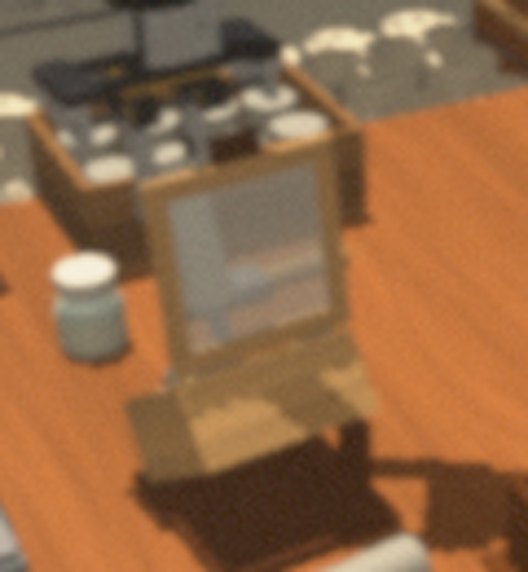

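Call:
{"api": "arm_command", "payload": {
  "targets": [
    [-0.001, 0.008, -0.012, 0],
    [-0.002, 0.016, -0.023, 0],
    [-0.002, 0.016, -0.023, 0],
    [-0.002, 0.016, -0.023, 0]
  ]
}}

```text
time: 8.77
tool_pos: [0.6044, -0.2787, 0.1965]
ee_rot: [-3.14, -0.001, 1.675]
wrist_force: [-0.2, 0.4, -0.8]
width: 0.032
finger_force: 30.0
```

Call:
{"api": "arm_command", "payload": {
  "targets": [
    [0, 0.0023, -0.0033, 0],
    [-0.0005, 0.0046, -0.0066, 0],
    [-0.0005, 0.0046, -0.0066, 0],
    [-0.0005, 0.0046, -0.0066, 0]
  ]
}}

```text
time: 9.1
tool_pos: [0.6045, -0.277, 0.1942]
ee_rot: [-3.142, 0.0, 1.674]
wrist_force: [-0.1, 0.1, -1.8]
width: 0.0316
finger_force: 30.0
```

Call:
{"api": "arm_command", "payload": {
  "targets": [
    [0, 0.0023, -0.0033, 0],
    [-0.0005, 0.0046, -0.0066, 0],
    [-0.0005, 0.0046, -0.0066, 0],
    [-0.0005, 0.0046, -0.0066, 0]
  ]
}}

```text
time: 9.43
tool_pos: [0.6044, -0.2748, 0.1912]
ee_rot: [3.141, 0.001, 1.674]
wrist_force: [0.6, -0.5, -1.3]
width: 0.0317
finger_force: 30.0
```

Call:
{"api": "arm_command", "payload": {
  "targets": [
    [0, 0.0034, -0.005, 0],
    [0, 0.0034, -0.005, 0],
    [0, 0.0034, -0.005, 0],
    [0, 0.0034, -0.005, 0]
  ]
}}

```text
time: 9.77
tool_pos: [0.6043, -0.2734, 0.1889]
ee_rot: [3.141, 0.001, 1.674]
wrist_force: [-0.5, -1.5, 0.3]
width: 0.0319
finger_force: 30.0
```

```bash
cat > f.py <<'E'
from h import *
F=[];P=[]
for i in range(6):
    robot.snapshot("top"); o=robot.get_obs();F.append(o["wrist_force"]);P.append(o["tool_pos"])
f=np.mean(F,0);print(np.mean(P,0),f,"Fn",(f-[-.2,.35,-1.85])@[.06,-.571,.819],o["wrist_torque"])
E
python3 f.py
```

```text
[ 0.6043 -0.2733  0.1887] [-0.2524 -1.9489 -0.4631] Fn 2.445362904431629 [-0.5507 -0.1255 -0.0193]
```

Call:
{"api": "arm_command", "payload": {
  "targets": [
    [0, 0.0014, -0.002, 0],
    [0, 0.0028, -0.004, 0],
    [0, 0.0028, -0.004, 0],
    [0, 0.0028, -0.004, 0]
  ]
}}

```text
time: 10.4
tool_pos: [0.6042, -0.272, 0.1865]
ee_rot: [3.142, 0.001, 1.674]
wrist_force: [-1.1, -2.1, 1.3]
width: 0.0322
finger_force: 30.0
```

```bash
python3 f.py
```

```text
[ 0.6043 -0.2719  0.1866] [-0.1402 -3.1854  0.4786] Fn 3.929464199046503 [-0.9193 -0.1369  0.0626]
```

Call:
{"api": "arm_command", "payload": {
  "targets": [
    [0, 0, 0, 0],
    [0, 0, 0, 0],
    [0, 0, 0, 0],
    [0, 0, 0, 0],
    [0, 0, 0, 0],
    [0, 0, 0, 0],
    [0, 0, 0, 0],
    [0, 0, 0, 0]
  ]
}}

```text
time: 11.37
tool_pos: [0.6043, -0.2717, 0.1865]
ee_rot: [3.142, 0.0, 1.674]
wrist_force: [0.4, -4.6, -0.2]
width: 0.0313
finger_force: 30.0
```

Call:
{"api": "arm_command", "payload": {
  "targets": [
    [0, 0, 0, 0],
    [0, 0, 0, 0],
    [0, 0, 0, 0],
    [0, 0, 0, 0],
    [0, 0, 0, 0],
    [0, 0, 0, 0],
    [0, 0, 0, 0],
    [0, 0, 0, 0]
  ]
}}

```text
time: 12.03
tool_pos: [0.6043, -0.2717, 0.1865]
ee_rot: [3.142, 0.0, 1.674]
wrist_force: [-0.4, -3.8, 0.1]
width: 0.032
finger_force: 30.0
```

Call:
{"api": "arm_command", "payload": {
  "targets": [
    [0, 0, 0, 0],
    [0, 0, 0, 0],
    [0, 0, 0, 0],
    [0, 0, 0, 0],
    [0, 0, 0, 0],
    [0, 0, 0, 0],
    [0, 0, 0, 0],
    [0, 0, 0, 0]
  ]
}}

```text
time: 12.7
tool_pos: [0.6043, -0.2715, 0.1865]
ee_rot: [3.141, -0.0, 1.674]
wrist_force: [1.3, -4.6, 0.3]
width: 0.0317
finger_force: 30.0
```

```bash
python3 - <<'E'
from h import *
n=np.array([.9945,.1045,0])
ims=[robot.snapshot(k) for k in("scene","top")]
a=cv2.resize(ims[1][140:210,340:430],None,fx=6,fy=6,interpolation=cv2.INTER_CUBIC)
cv2.imwrite("pics/t5.png",a[:,:,::-1])
E
python3 f.py
```

```text
[ 0.6043 -0.2716  0.1865] [-0.1668 -4.4657 -0.1297] Fn 4.1606930700552205 [-1.0672 -0.0791  0.058 ]
```

View pics/t5.png

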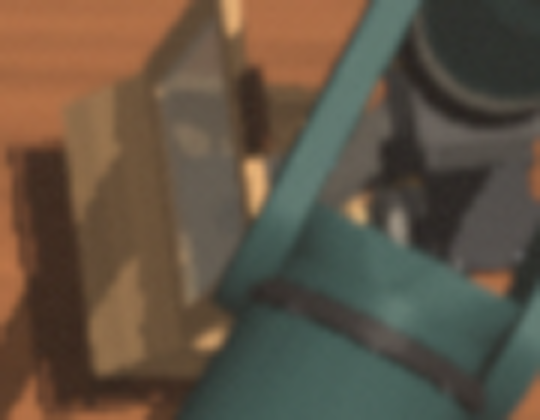

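Call:
{"api": "arm_command", "payload": {
  "targets": [
    [0, -0.0022, 0, 0],
    [0, -0.0022, 0, 0],
    [0, -0.0022, 0, 0],
    [0, -0.0022, 0, 0]
  ]
}}

```text
time: 13.43
tool_pos: [0.6043, -0.2722, 0.1865]
ee_rot: [3.141, -0.001, 1.674]
wrist_force: [0.3, -2.5, -0.0]
width: 0.0317
finger_force: 30.0
```

```bash
python3 f.py
```

```text
[ 0.6043 -0.2723  0.1865] [ 0.3574 -1.9477  0.6561] Fn 3.3979369967263495 [-0.3533 -0.0792  0.0495]
```

Call:
{"api": "arm_command", "payload": {
  "targets": [
    [0, 0, 0, 0],
    [0, 0, 0, 0],
    [0, 0, 0, 0],
    [0, 0, 0, 0],
    [0, 0, 0, 0],
    [0, 0, 0, 0],
    [0, 0, 0, 0],
    [0, 0, 0, 0]
  ]
}}

```text
time: 14.4
tool_pos: [0.6043, -0.2725, 0.1865]
ee_rot: [3.141, -0.0, 1.674]
wrist_force: [-0.3, -0.5, 1.9]
width: 0.0318
finger_force: 30.0
```

Call:
{"api": "arm_command", "payload": {
  "targets": [
    [0, 0, 0, 0],
    [0, 0, 0, 0],
    [0, 0, 0, 0],
    [0, 0, 0, 0],
    [0, 0, 0, 0],
    [0, 0, 0, 0],
    [0, 0, 0, 0],
    [0, 0, 0, 0]
  ]
}}

```text
time: 15.07
tool_pos: [0.6043, -0.2726, 0.1865]
ee_rot: [3.141, -0.0, 1.674]
wrist_force: [-0.5, -0.5, 1.6]
width: 0.0319
finger_force: 30.0
```

Call:
{"api": "arm_command", "payload": {
  "targets": [
    [0, 0, 0, 0],
    [0, 0, 0, 0],
    [0, 0, 0, 0],
    [0, 0, 0, 0],
    [0, 0, 0, 0],
    [0, 0, 0, 0],
    [0, 0, 0, 0],
    [0, 0, 0, 0]
  ]
}}

```text
time: 15.73
tool_pos: [0.6043, -0.2726, 0.1865]
ee_rot: [3.141, -0.0, 1.674]
wrist_force: [0.5, 0.2, 1.3]
width: 0.0319
finger_force: 30.0
```

```bash
python3 f.py
```

```text
[ 0.6043 -0.2727  0.1865] [ 0.3132 -0.2935  1.5884] Fn 3.214281270758311 [ 0.132  -0.1409 -0.0439]
```

Call:
{"api": "arm_command", "payload": {
  "targets": [
    [0.001, -0.008, 0.011, 0],
    [0.002, -0.02, 0.03, 0],
    [0.003, -0.035, 0.05, 0],
    [0.005, -0.05, 0.075, 0],
    [0.005, -0.065, 0.12, 0],
    [0.0, -0.08, 0.19, 0],
    [-0.05, -0.085, 0.19, 0],
    [-0.12, -0.085, 0.19, 0]
  ]
}}

```text
time: 16.7
tool_pos: [0.546, -0.3168, 0.2825]
ee_rot: [3.139, 0.003, 1.675]
wrist_force: [-0.8, 0.1, -1.3]
width: 0.0316
finger_force: 30.0
```

Call:
{"api": "arm_command", "payload": {
  "targets": [
    [-0.08, 0, 0, 0],
    [-0.16, 0, 0, 0],
    [-0.24, 0, 0, 0],
    [-0.32, 0, 0, 0],
    [-0.34, 0.07, 0, 0],
    [-0.34, 0.15, 0, 0],
    [-0.34, 0.23, 0, 0],
    [-0.34, 0.31, 0, 0]
  ]
}}

```text
time: 17.37
tool_pos: [0.373, -0.1593, 0.2811]
ee_rot: [-3.141, -0.0, 1.671]
wrist_force: [0.5, 0.0, -1.4]
width: 0.0318
finger_force: 30.0
```

Call:
{"api": "arm_command", "payload": {
  "targets": [
    [0.276, 0.507, 0, 0],
    [0.276, 0.507, 0, 0],
    [0.276, 0.507, 0, 0],
    [0.276, 0.507, 0, 0],
    [0.276, 0.507, 0, 0],
    [0.276, 0.507, 0, 0],
    [0.276, 0.507, 0, 0],
    [0.276, 0.507, 0, 0]
  ]
}}

```text
time: 18.03
tool_pos: [0.5137, 0.0987, 0.2791]
ee_rot: [-3.139, -0.003, 1.681]
wrist_force: [-0.5, -0.6, -1.9]
width: 0.0319
finger_force: 30.0
```

```bash
cat > ang.py <<'E'
# handset/tip line from the scene view: light, unsaturated pixels below the fingers
from h import *
im=robot.snapshot("scene"); o=robot.get_obs(); t=o["tool_pos"]; print(t,o["wrist_force"])
g=t+[0,0,.019]; n=np.array([.9945,.1045,0]); u=np.array([.1045,-.9945,0])
hsv=cv2.cvtColor(im,cv2.COLOR_RGB2HSV); m=(hsv[...,1]<95)&(hsv[...,2]>75)
vv,uu=np.nonzero(m); R=[]
for a,b in zip(uu,vv):
    if not(290<a<420 and 80<b<300): continue
    oo,d=ray("scene",a,b); x=oo+d*((g-oo)@n)/(d@n)-g; R.append((x@u,x[2]))
R=np.array(R)
for z in np.arange(-.025,-.14,-.01):
    k=R[(abs(R[:,1]-z)<.005)&(abs(R[:,0])<.12)]
    if len(k): print(round(z,3),len(k),np.percentile(k[:,0],[5,50,95]))
k=R[(R[:,1]<-.02)&(R[:,1]>-.062)&(abs(R[:,0])<.06)]; print("deg",np.degrees(np.arctan(np.polyfit(k[:,1],k[:,0],1)))[0])
E
python3 ang.py
```

```text
[0.5126 0.0958 0.2795] [ 0.5354 -1.6595 -1.1615]
-0.025 81 [-0.0621 -0.0131  0.0443]
-0.035 78 [-0.067  -0.0184  0.0439]
-0.045 57 [-0.0735 -0.0415  0.0058]
-0.055 48 [-0.0693 -0.0401 -0.0099]
-0.065 37 [-0.0621 -0.0385 -0.0142]
-0.075 35 [-0.0634 -0.0436 -0.0191]
-0.085 31 [-0.0718 -0.0494 -0.0259]
-0.095 18 [-0.0734 -0.0633 -0.0499]
-0.105 15 [-0.0825 -0.0731 -0.0627]
-0.115 10 [-0.0811 -0.0741 -0.0669]
-0.125 5 [-0.074  -0.0703 -0.0657]
deg 42.08589620717456
```

Call:
{"api": "arm_command", "payload": {
  "targets": [
    [0, -0.002, -0.05, 0],
    [0, -0.002, -0.1, 0],
    [0, -0.002, -0.15, 0],
    [0, -0.002, -0.19, 0],
    [0, -0.002, -0.22, 0],
    [0, -0.002, -0.23, 0],
    [0, -0.002, -0.23, 0],
    [0, -0.002, -0.23, 0]
  ]
}}

```text
time: 18.75
tool_pos: [0.5123, 0.0915, 0.1671]
ee_rot: [3.141, 0.0, 1.673]
wrist_force: [0.4, 0.1, -1.1]
width: 0.0321
finger_force: 30.0
```

Call:
{"api": "arm_command", "payload": {
  "targets": [
    [-0.003, 0.028, -0.004, 0],
    [-0.005, 0.048, 0.006, 0],
    [-0.007, 0.068, 0.017, 0],
    [-0.009, 0.09, 0.025, 0],
    [-0.012, 0.111, 0.031, 0],
    [-0.014, 0.134, 0.034, 0],
    [-0.0165, 0.157, 0.035, 0]
  ]
}}

```text
time: 19.33
tool_pos: [0.5049, 0.1699, 0.1868]
ee_rot: [3.138, 0.004, 1.673]
wrist_force: [0.4, -5.0, 0.7]
width: 0.0315
finger_force: 30.0
```

```bash
python3 ang.py
```

```text
[0.5047 0.172  0.1868] [-0.261  -3.7793  1.1507]
-0.025 51 [-0.0542  0.0111  0.0461]
-0.035 56 [-0.0884  0.0055  0.0443]
-0.045 54 [-0.0875  0.0049  0.0441]
-0.055 48 [-0.0916 -0.0006  0.035 ]
-0.065 44 [-0.0889  0.0007  0.0314]
-0.075 32 [-0.0117  0.0117  0.0354]
-0.085 39 [-0.0271  0.0018  0.0346]
-0.095 45 [-0.036  -0.0038  0.034 ]
-0.105 33 [-0.037   0.0044  0.0285]
-0.115 37 [-0.038   0.0038  0.0328]
-0.125 39 [-0.0391 -0.0016  0.0377]
-0.135 43 [-0.0584  0.0065  0.0459]
deg 11.782284825053946
```

Call:
{"api": "arm_command", "payload": {
  "targets": [
    [0, -0.012, 0, 0],
    [0, -0.024, 0.02, 0],
    [0, -0.024, 0.08, 0],
    [0, -0.024, 0.14, 0],
    [0, -0.024, 0.18, 0],
    [0, -0.024, 0.18, 0]
  ]
}}

```text
time: 19.88
tool_pos: [0.5061, 0.1588, 0.2809]
ee_rot: [3.13, -0.002, 1.674]
wrist_force: [-0.1, -0.3, -1.3]
width: 0.0319
finger_force: 30.0
```

```bash
python3 ang.py
python3 - <<'E'
from h import *
im=robot.snapshot("scene")[80:250,300:400]; cv2.imwrite("pics/s6.png",cv2.resize(im,None,fx=3.5,fy=3.5,interpolation=cv2.INTER_CUBIC)[:,:,::-1])
E
```

```text
[0.5053 0.1587 0.2777] [-0.4849  0.9233 -1.7475]
-0.025 55 [-0.0237  0.0061  0.0416]
-0.035 47 [-0.0205  0.0095  0.0369]
-0.045 42 [-0.021   0.0047  0.0313]
-0.055 40 [-0.0221  0.0037  0.0304]
-0.065 39 [-0.0189  0.0033  0.0298]
-0.075 33 [-0.0114  0.0108  0.0312]
-0.085 30 [-0.0057  0.0126  0.0332]
-0.095 27 [-0.0042  0.0141  0.0326]
-0.105 15 [-0.0049  0.0044  0.015 ]
-0.115 13 [-0.0035  0.0035  0.0127]
-0.125 25 [-0.1039 -0.0025  0.012 ]
-0.135 21 [-0.1026  0.006   0.0203]
deg 9.543472702917773
```

View pics/s6.png

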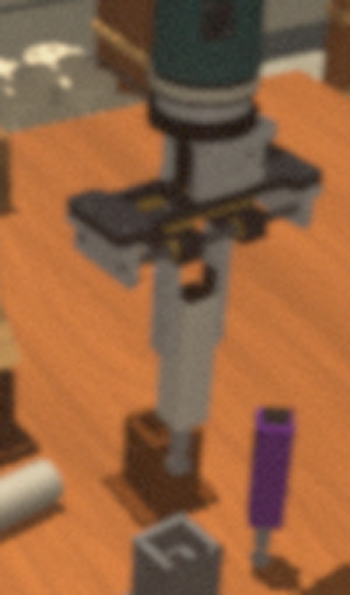

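Call:
{"api": "arm_command", "payload": {
  "targets": [
    [-0.004, 0.005, -0.04, 0],
    [-0.004, 0.005, -0.08, 0],
    [-0.004, 0.005, -0.13, 0],
    [-0.004, 0.005, -0.17, 0],
    [-0.004, 0.005, -0.2, 0],
    [-0.004, 0.005, -0.22, 0],
    [-0.004, 0.005, -0.24, 0],
    [-0.004, 0.005, -0.25, 0]
  ]
}}

```text
time: 20.65
tool_pos: [0.5008, 0.161, 0.1465]
ee_rot: [-3.138, 0.0, 1.674]
wrist_force: [-0.0, -0.1, -2.5]
width: 0.0316
finger_force: 30.0
```

```bash
python3 f.py
```

```text
[0.5016 0.1612 0.1481] [-0.4054 -0.0028 -1.8595] Fn 0.18138125441570804 [-0.023  -0.1357  0.0302]
```

Call:
{"api": "arm_command", "payload": {
  "targets": [
    [0.003, 0, -0.008, 0],
    [0.003, 0, -0.016, 0],
    [0.003, 0, -0.02, 0],
    [0.003, 0, -0.02, 0]
  ]
}}

```text
time: 21.28
tool_pos: [0.503, 0.1612, 0.1381]
ee_rot: [-3.14, 0.0, 1.674]
wrist_force: [-0.7, -1.1, -1.2]
width: 0.0318
finger_force: 30.0
```

Call:
{"api": "arm_command", "payload": {
  "targets": [
    [0, 0, -0.008, 0],
    [0, 0, -0.016, 0],
    [0, 0, -0.02, 0],
    [0, 0, -0.02, 0]
  ]
}}

```text
time: 21.62
tool_pos: [0.503, 0.1612, 0.1281]
ee_rot: [-3.14, 0.0, 1.674]
wrist_force: [-0.1, 0.2, -2.1]
width: 0.0319
finger_force: 30.0
```

```bash
python3 f.py
```

```text
[0.5035 0.1613 0.129 ] [ 0.1659  0.1942 -1.6476] Fn 0.27667914497779567 [-0.0286 -0.0807  0.0655]
```

Smooth insertion; lower until the ledge is felt.

Call:
{"api": "arm_command", "payload": {
  "targets": [
    [0, 0, -0.004, 0],
    [0, 0, -0.007, 0],
    [0, 0, -0.007, 0],
    [0, 0, -0.007, 0]
  ]
}}

```text
time: 22.25
tool_pos: [0.5034, 0.1613, 0.1252]
ee_rot: [-3.141, 0.0, 1.674]
wrist_force: [0.2, 0.5, -1.8]
width: 0.0318
finger_force: 30.0
```

Call:
{"api": "arm_command", "payload": {
  "targets": [
    [0, 0, -0.003, 0],
    [0, 0, -0.003, 0],
    [0, 0, -0.003, 0]
  ]
}}

```text
time: 22.5
tool_pos: [0.5034, 0.1613, 0.1238]
ee_rot: [-3.141, 0.0, 1.674]
wrist_force: [0.1, -0.9, -1.8]
width: 0.0322
finger_force: 30.0
```

```bash
python3 f.py
```

```text
[0.5035 0.1613 0.124 ] [ 0.2667  0.0061 -1.5579] Fn 0.4636423800976638 [-0.0103 -0.0507  0.0193]
```

Call:
{"api": "arm_command", "payload": {
  "targets": [
    [0, 0, -0.002, 0],
    [0, 0, -0.004, 0],
    [0, 0, -0.004, 0],
    [0, 0, -0.004, 0]
  ]
}}

```text
time: 23.13
tool_pos: [0.5037, 0.1613, 0.1225]
ee_rot: [3.141, -0.0, 1.674]
wrist_force: [-1.4, 0.3, 1.7]
width: 0.0313
finger_force: 30.0
```

```bash
python3 f.py
```

```text
[0.5037 0.1613 0.1225] [-1.0938 -0.4506  2.5351] Fn 3.9949238617917806 [-0.0919  0.2528 -0.0183]
```

Call:
{"api": "arm_command", "payload": {
  "targets": [
    [0, 0, 0, 0],
    [0, 0, 0, 0],
    [0, 0, 0, 0],
    [0, 0, 0, 0],
    [0, 0, 0, 0],
    [0, 0, 0, 0],
    [0, 0, 0, 0],
    [0, 0, 0, 0]
  ],
  "claw": 0
}}

```text
time: 24.1
tool_pos: [0.5035, 0.1613, 0.1219]
ee_rot: [3.142, 0.0, 1.674]
wrist_force: [0.3, -1.1, -0.2]
width: 0.0819
finger_force: 0.0
```

Call:
{"api": "arm_command", "payload": {
  "targets": [
    [0, 0, 0, 0],
    [0, 0, 0, 0],
    [0, 0, 0.03, 0],
    [0, 0, 0.08, 0],
    [0, 0, 0.14, 0],
    [0, 0, 0.2, 0],
    [0, 0, 0.27, 0],
    [0, 0, 0.34, 0]
  ]
}}

```text
time: 24.77
tool_pos: [0.5031, 0.1612, 0.2932]
ee_rot: [-3.141, 0.0, 1.674]
wrist_force: [0.5, 0.6, 0.1]
width: 0.0935
finger_force: 0.0
```

Call:
{"api": "arm_command", "payload": {
  "targets": [
    [0.172, -0.552, 0.014, 0],
    [0.172, -0.552, 0.014, 0],
    [0.172, -0.552, 0.014, 0],
    [0.172, -0.552, 0.014, 0],
    [0.172, -0.552, 0.014, 0],
    [0.172, -0.552, 0.014, 0],
    [0.172, -0.552, 0.014, 0],
    [0.172, -0.552, 0.014, 0]
  ],
  "claw": 1
}}

```text
time: 25.43
tool_pos: [0.5904, -0.1217, 0.297]
ee_rot: [-3.14, 0.003, 1.666]
wrist_force: [-0.5, 0.3, -1.3]
width: 0.0443
finger_force: 0.0
```

Call:
{"api": "arm_command", "payload": {
  "targets": [
    [0, -0.02, -0.006, 0],
    [0, -0.04, -0.012, 0],
    [0.003, -0.06, -0.014, 0],
    [0.004, -0.07, -0.014, 0],
    [0.005, -0.08, -0.014, 0],
    [0.005, -0.09, -0.014, 0],
    [0.006, -0.1, -0.014, 0]
  ]
}}

```text
time: 26.02
tool_pos: [0.5924, -0.1641, 0.2924]
ee_rot: [3.141, -0.001, 1.675]
wrist_force: [-0.5, 2.5, -1.4]
width: 0.0006
finger_force: 1.0
```

Run:
```python
from h import *
im=robot.snapshot("top"); o=robot.get_obs(); print(o["tool_pos"],o["wrist_force"],o["width"])
old=cv2.imread("pics/top0.png")[:,:,::-1]
def loc(i):
    h=cv2.cvtColor(np.ascontiguousarray(i[185:230,250:290]),cv2.COLOR_RGB2HSV); m=((h[...,1]<60)&(h[...,2]>165)).astype(np.uint8)
    v,u=np.nonzero(m); return len(u),250+u.mean(),185+v.mean()
print(loc(old),loc(im),"diff sum",np.abs(old[185:230,250:290].astype(int)-im[185:230,250:290]).mean())
```

```text
[ 0.5925 -0.165   0.2921] [-0.9812  0.7267  1.089 ] -7.603044533748265e-05
(55, np.float64(269.23636363636365), np.float64(189.27272727272728)) (60, np.float64(268.76666666666665), np.float64(189.61666666666667)) diff sum 4.254074074074074
```

Call:
{"api": "arm_command", "payload": {
  "targets": [
    [0.003, -0.026, -0.003, 0],
    [0.005, -0.052, -0.008, 0],
    [0.008, -0.075, -0.016, 0],
    [0.01, -0.096, -0.028, 0],
    [0.012, -0.117, -0.04, 0],
    [0.014, -0.137, -0.054, 0],
    [0.016, -0.155, -0.07, 0],
    [0.018, -0.172, -0.088, 0]
  ]
}}

```text
time: 26.73
tool_pos: [0.6014, -0.2519, 0.2471]
ee_rot: [-3.141, -0.0, 1.674]
wrist_force: [0.2, 2.0, 1.0]
width: 0.0006
finger_force: 0.9
```

Call:
{"api": "arm_command", "payload": {
  "targets": [
    [0.002, -0.0155, -0.019, 0],
    [0.003, -0.029, -0.039, 0],
    [0.004, -0.041, -0.06, 0],
    [0.005, -0.0505, -0.083, 0],
    [0.006, -0.059, -0.106, 0],
    [0.007, -0.0645, -0.13, 0],
    [0.0075, -0.07, -0.154, 0],
    [0.008, -0.07, -0.178, 0]
  ]
}}

```text
time: 27.4
tool_pos: [0.6054, -0.2865, 0.1578]
ee_rot: [-3.142, 0.001, 1.673]
wrist_force: [-0.9, 0.3, 1.2]
width: 0.0003
finger_force: 0.9
```

Call:
{"api": "arm_command", "payload": {
  "targets": [
    [0, 0, -0.019, 0],
    [0, 0.002, -0.04, 0],
    [0, 0.004, -0.063, 0],
    [0, 0.004, -0.086, 0],
    [0, 0.004, -0.108, 0],
    [0, 0.004, -0.124, 0],
    [0, 0.004, -0.138, 0]
  ]
}}

```text
time: 27.98
tool_pos: [0.6053, -0.2836, 0.0886]
ee_rot: [-3.141, -0.0, 1.674]
wrist_force: [0.4, 0.9, 0.4]
width: 0.0006
finger_force: 0.6
```

Call:
{"api": "arm_command", "payload": {
  "targets": [
    [0, 0, -0.006, 0],
    [0, 0, -0.012, 0],
    [0, 0, -0.016, 0],
    [0, 0, -0.016, 0],
    [0, 0, -0.016, 0]
  ]
}}

```text
time: 28.4
tool_pos: [0.6057, -0.284, 0.0824]
ee_rot: [3.141, 0.001, 1.674]
wrist_force: [-0.2, -0.1, 0.6]
width: 0.0006
finger_force: 0.3
```

Continue in small steps until the rim is felt.

Call:
{"api": "arm_command", "payload": {
  "targets": [
    [0, 0, -0.003, 0],
    [0, 0, -0.006, 0],
    [0, 0, -0.006, 0],
    [0, 0, -0.006, 0]
  ]
}}

```text
time: 28.73
tool_pos: [0.6061, -0.2845, 0.0812]
ee_rot: [3.139, 0.002, 1.674]
wrist_force: [-1.7, -0.2, 6.0]
width: 0.0007
finger_force: 2.5
```

Call:
{"api": "arm_command", "payload": {
  "targets": [
    [0, 0, -0.003, 0],
    [0, 0, -0.006, 0],
    [0, 0, -0.006, 0],
    [0, 0, -0.006, 0]
  ]
}}

```text
time: 29.07
tool_pos: [0.6067, -0.2852, 0.0804]
ee_rot: [3.137, 0.004, 1.674]
wrist_force: [-2.1, -0.5, 10.4]
width: 0.0008
finger_force: 4.5
```

```bash
python3 f.py
```

```text
[ 0.6067 -0.2852  0.0804] [-2.8944  0.0056 11.0756] Fn 10.62105553612742 [0.0334 0.4309 0.0404]
```

Call:
{"api": "arm_command", "payload": {
  "targets": [
    [0, 0, -0.004, 0],
    [0, 0, -0.008, 0],
    [0, 0, -0.008, 0],
    [0, 0, -0.008, 0]
  ]
}}

```text
time: 29.7
tool_pos: [0.6076, -0.2862, 0.0792]
ee_rot: [3.134, 0.008, 1.674]
wrist_force: [-3.6, -0.6, 17.4]
width: 0.0001
finger_force: 7.2
```

Call:
{"api": "arm_command", "payload": {
  "targets": [
    [0, 0, 0.02, 0],
    [0, 0, 0.05, 0],
    [0, 0.04, 0.08, 0],
    [0, 0.08, 0.1, 0],
    [0, 0.1, 0.1, 0],
    [0, 0.11, 0.1, 0],
    [0, 0.11, 0.1, 0]
  ]
}}

```text
time: 30.28
tool_pos: [0.6056, -0.2277, 0.1214]
ee_rot: [-3.141, -0.0, 1.676]
wrist_force: [0.6, 0.4, 1.5]
width: 0.0005
finger_force: 0.5
```

Call:
{"api": "arm_command", "payload": {
  "targets": [
    [0, 0, -0.004, 0],
    [0, 0, -0.004, 0],
    [0, 0, -0.004, 0]
  ]
}}

```text
time: 30.53
tool_pos: [0.6056, -0.2295, 0.1198]
ee_rot: [3.141, 0.0, 1.673]
wrist_force: [0.3, 0.4, 3.7]
width: 0.0009
finger_force: 1.5
```

```bash
python3 f.py
```

```text
[ 0.6056 -0.2294  0.1199] [ 0.7659 -0.3829  3.9066] Fn 5.191059059575215 [-0.2226 -0.2113  0.0087]
```

Call:
{"api": "arm_command", "payload": {
  "targets": [
    [0, 0, 0.05, 0],
    [0, 0, 0.12, 0],
    [-0.05, 0, 0.2, 0],
    [-0.1, 0, 0.28, 0],
    [-0.1, 0, 0.28, 0],
    [-0.1, 0, 0.28, 0],
    [-0.1, 0, 0.28, 0]
  ]
}}

```text
time: 31.42
tool_pos: [0.5554, -0.2287, 0.259]
ee_rot: [-3.141, -0.0, 1.674]
wrist_force: [0.8, 1.0, -1.3]
width: 0.0006
finger_force: 0.0
```

Run:
```python
from h import *
im=robot.snapshot("top"); o=robot.get_obs(); print(o["time"],o["tool_pos"],o["wrist_force"])
h=cv2.cvtColor(np.ascontiguousarray(im[185:230,250:290]),cv2.COLOR_RGB2HSV); v,u=np.nonzero((h[...,1]<60)&(h[...,2]>165)); print(len(u),250+u.mean(),185+v.mean())
print(robot.close_job())
```

```text
31.4667 [ 0.5552 -0.2284  0.2572] [ 1.068   0.0918 -0.0691]
60 268.76666666666665 189.61666666666667
the job is handed in; nothing more can be done
None
```

I handed the job in at 31.5 s without a verdict shown: the tip was held on the cheese about 2 s at an estimated 5–6 mm (from wrist force), the thermometer is back in its holder within about 2 mm, and the cover is shut (35° by touch).

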